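# Slide the gel cup out of the splash hood and snap its vented dome on

### The job

Pull the little carriage by its upright handle along its slide until it is up against the end stop, so that the open gel cup stands clear of the splash hood. Then take the loose vented dome, set it squarely on the neck of that cup, press it down until it clicks, and keep pressing after the click so that it sits fully home on the cup's shoulder. Finish holding: the gripper stays on the dome, still pressing it firmly down, with the carriage still at its stop and everything else on the cart left where it stands.

Things in the scene. Friction and masses are not known exactly. Their poses are not given: they have to be found in the camera images.
- slide_base: Fixed slide on the cart top: dark steel bed 120 mm (its x) by 360 mm (its y, -210 to +150), two low aluminium rails, a steel end-stop bar across its -y end and a clear hood over its +y part. Origin on the cart top; z up. The carriage runs straight along this body's -y, out of the hood. Its yaw is within 0.2 rad of zero.
- hood_edge (a point): Middle of the open front edge of the clear plastic splash hood, on its top face, 94 mm above the cart top. The hood roof is 120 mm wide and reaches 150 mm from here along the slide's +y; its underside is 90 mm above the cart top; thin steel posts at its corners, clear back wall.
- carriage (a joint): Position of the carriage along the slide in metres: 0 is fully in under the hood, growing as it runs towards the slide's -y; 0.14 is hard against the end stop. It starts at 0.01 to 0.06, moves with about 2.5 N of drag and stays where it is left.
- handle_grip (a point): Point in the carriage's handle, a black upright square post 14 x 14 mm, foot 20 mm and top 82 mm above the cart top; this point is on its axis, 62 mm above the cart top. The post stands 120 mm ahead (slide's -y) of the cup's axis, always outside the hood, its faces square to the slide.
- shoulder: Shoulder of the open lime-green gel cup that is fixed upright on the carriage and moves with it. Origin: on the cup's axis, on the flat rigid seat on which the dome comes to rest, 62 mm above the cart top; z up. The shoulder is 60 mm in diameter; the neck rises from it.
- neck_top (a point): Top centre of the neck (the stud), 13 mm above the shoulder, 32 mm diameter, top edge bevelled. Four sprung nubs 7 mm above the shoulder stick out 3 mm from it. They meet the dome's lip 11 mm above home; the push rises to about 9 N and falls away about 4 mm above home (the click); the nubs then draw the dome down to the shoulder and hold it. Keep 10 to 20 N on it.
- dome: Loose vented dome: lime-green rigid hollow cap, 48 mm outside diameter, straight sides to 28 mm, 38 mm tall, about 40 g. Stands open side down on the cart top; it and the two finished cups share three places at random. Bore 34 mm at the 3 mm thick bottom lip, 40 mm above. Origin: centre of the lip's underside, z up; yaw is of no matter. Fully home, origin = the shoulder's origin.
- dome_crown (a point): Centre of the dome's flat top (22 mm wide, ringed by eight dark vent slots), 38 mm above its underside.
- finished_a: A finished lime-green gel cup, dome already on: 60 mm diameter, 78 mm tall, loose, origin under its centre. To be left alone.
- finished_b: A second finished gel cup, the same as finished_a. To be left alone.
- canister: Tall clear screw-top canister with a knurled blue lid, 100 mm diameter, 193 mm tall, loose, origin under its centre. To be left alone.
- applicator: Black rubber tire dressing applicator, 55 x 110 mm and 47 mm high, loose, origin under its centre. To be left alone.
- tin: Flat round aluminium tin, 66 mm diameter, 35 mm high, loose, origin under its centre. To be left alone.

How it is judged (in metres and radians):
On the way, in this order (a step that is already met when the one before it is completed fails the run):
1. the carriage is against its end stop (within 6 mm) (value of joint carriage above 0.134 m), for 0.2 s.
2. the dome is pressed home past the click, onto the shoulder, with the carriage still at its stop (value of joint carriage above 0.134 m and z of dome in the frame of shoulder between -0.003 and 0.0025 m and horizontal distance between dome and shoulder below 0.004 m and angle between dome's own z axis and vertical below 0.08 rad), for 0.2 s.
At the end, for the whole second after the job is handed in: The carriage is within 6 mm of its end stop, the dome's lip is down to within 2.5 mm of the shoulder, centred within 4 mm and upright within 0.08 rad, and the fingers are still on the dome, pressing it onto the shoulder with more than 4 N through the last second (all of step 2 and contact force between dome and shoulder above 4 N and contact force between the fingers and dome above 3 N); the arm keeps its last pose, push and grip.
It fails at once if another thing on the cart is shifted by more than 30 mm (distance of any of finished_a, finished_b, canister, applicator, tin from where it was at the start of the episode above 0.03 m).
It also fails if it takes over 51 s, if anything falls off the work surface, if the arm or the gripper's body presses on something with over 40 N, if the wrist force passes 120 N, or if a joint passes its speed limit or range.

### The arm

A 6-joint arm with a two-finger parallel gripper is mounted at the origin on the work surface. World frame = base frame: x ahead of the robot, y to its left, z up, the work surface at z = 0. Lengths are in mm, angles in rad, forces in N, time in s.
With the tool pointing down it reaches from about 350 to 775 mm from the base axis. Payload 7.3 kg.
Tool frame: the origin (TCP) lies at the very end of the fingers, on their centre line; the grasp point (between the pads) lies behind it (bot.grip_point_offset is the z of the grasp point in the tool frame, in mm); z points along the fingers, y is the line along which they close (so a half turn about z gives the same grasp; the last joint's range is limited). The gripper opens to 92 mm and grips with 3 to 60 N. Pads are 19 mm wide; open, the fingers measure 130 mm over their backs; the gripper's body (75 mm by 190 mm) begins 47 mm behind the grasp point.
Start: joints at [1.04, 0.342, 1.524, -0, 1.275, -0.146], TCP at [197.059, 486.634, 226.741] pointing down, gripper open.
Joint ranges: [-2.53, 2.53], [-0.77, 2.02], [0.04, 2.7], [-1, 4.14], [0.28, 2.66], [-3.11, 3.11]. Speed limits (rad/s): [2.57, 2.57, 3.14, 3.14, 3.14, 3.14].

### API

Orientations are given as [roll, pitch, yaw] about the fixed x, y, z axes, in that order (R = Rz(yaw) Ry(pitch) Rx(roll)).
In Python, from plant import bot gives the robot as it stands. The module is installed in compiled form; this text tells all that it offers.
- The arm moves only by the shell command python3 -m crank 'ROWS'. ROWS is JSON, a list that holds one entry, the list of rows, each a list of 5 numbers: the opening, from 0 (shut) to 1 (fully open), then the shift along the tool's x, y, z in cm, then the turn about the tool's z in degrees. In form: [[[claw, x, y, z, turn], ...]]. A call has exactly 10 rows; each row is the pose to reach, as a shift and turn from the pose commanded when the call began, along the tool's axes at that moment; what a row does not reach only later rows make up. A row lasts 1/10 s, in which the tool goes at most 50 mm and 8.59 degrees, less where a joint would pass 70% of its speed; a pose out of reach is approached as far as the arm can. A call with a gripper value outside its range is refused whole. The fingers move at their own pace and stop on an object; the grip force is fixed at half the most. Time passes only in rows, so rows that repeat a pose let the fingers close, or fill a call up. It gives the time, the measured TCP pose, the force, the opening and the grip force at its end, in the units of the state.
- bot.get_obs(): the state, without advancing time (a new reading comes with each control period).
- bot.capture(name): name is "scene" or "top"; returns (picture, depth): 384x512x3 uint8, red, green, blue; 384x512 float32, mm along the optical axis (not along the pixel's ray), 0 where there is no reading.
- bot.calibration(name): a dict with "vertical_fov" (degrees; the focal length in pixels is half the picture's height over the tangent of half this angle, whatever the lens; pixels are square), "cx", "cy" (the principal point, pixels), "rvec" (rotation vector, rad) and "tvec" (3), from world to camera coordinates, as OpenCV has them. Camera axes: x right, y down, z forward; pixel columns grow to the right and rows downward; lengths in mm; the calibration is good to about 2 mm. A picture is of the moment at which its call begins. calibration takes no time and is no camera call.
- bot.close_job(): hands the job in; it is judged then, once.
The state is a dict: "time": time; "joint_positions": joint angles; "dq": joint speeds; "tau": joint torques, N m; "tool_pos": TCP position; "tcp_rot": TCP orientation; "contact_force": force on the tool from outside, world axes, zero at the start; "moment": the same for the moment, N m; "grip_width": finger opening in mm; "finger_force": force on a finger pad.
Only numpy, scipy, OpenCV 4.12 (cv2) and the standard library are available. Lean on these libraries where they do the work, as an engineer would, in place of code of your own. Each camera call takes 0.05 s, during which the arm holds its last target. There are 200 camera calls.

## Working session

There is one attempt and no reset: what is moved stays moved. The work goes in short steps, Python scripts to look and compute and a shell command to move; the robot and the scene stay as the last step left them, time stands still between calls to the robot, and variables do not carry over. Pictures are saved under pics/ and viewed, at most 10 in all, crops included, and the job is handed in when it is done.

```bash
mkdir -p pics
cat > h.py <<'E'
import numpy as np, cv2
from plant import bot
def cam(n):
    c=bot.calibration(n); f=192/np.tan(np.radians(c['vertical_fov'])/2)
    R=cv2.Rodrigues(np.array(c['rvec'],float))[0]; return f,c['cx'],c['cy'],R,np.array(c['tvec'],float).ravel(),c
def cloud(n,d):
    f,cx,cy,R,t,_=cam(n); v,u=np.mgrid[:384,:512]
    P=np.stack([(u-cx)/f*d,(v-cy)/f*d,d],-1); return (P-t)@R
def proj(n,p):
    f,cx,cy,R,t,_=cam(n); q=R@np.array(p,float)+t; return f*q[0]/q[2]+cx,f*q[1]/q[2]+cy
E
python3 - <<'E'
from h import *
for n in('scene','top'):
    im,d=bot.capture(n); np.savez(f'pics/{n}0.npz',im=im,d=d)
    cv2.imwrite(f'pics/{n}0.png',cv2.resize(im[...,::-1],(800,600)))
    f,cx,cy,R,t,c=cam(n); print(n,c,-R.T@t)
o=bot.get_obs();print(o,bot.grip_point_offset)
E
```

```text
scene {'vertical_fov': 55.238138626177566, 'cx': 259.0238854255417, 'cy': 193.27058993890887, 'rvec': array([ 1.37720223,  1.98316732, -0.97466936]), 'tvec': array([ 132.3176825 , -265.89773754, 1599.1289108 ])} [1405.42221687  348.10973813  740.96616106]
top {'vertical_fov': 49.064698370484365, 'cx': 252.67854762887666, 'cy': 194.48980701644777, 'rvec': array([ 2.23695652, -2.17414458,  0.03885605]), 'tvec': array([  66.61263883,  555.69307335, 1427.04103874])} [ 505.98967893   84.77109179 1444.46061506]
{'time': 0.1, 'joint_positions': array([ 1.04002389e+00,  3.42673520e-01,  1.52488723e+00,  1.77421385e-05,
        1.27536055e+00, -1.46024081e-01]), 'dq': array([-0.00065825, -0.0019979 , -0.00165536,  0.00019729, -0.00091063,
        0.00133706]), 'tau': array([ 9.30532478e-04, -4.32010782e+01, -2.44692099e+01,  7.18964869e-02,
        5.25132869e-02, -2.80782945e-05]), 'tool_pos': array([196.8611689 , 486.33317151, 226.11577284]), 'tcp_rot': array([-3.14028061e+00, -2.10112348e-04,  2.75683898e+00]), 'contact_force': array([-0.40389156, -0.06651895,  0.83507464]), 'moment': array([-0.04008439,  0.01650001,  0.0221879 ]), 'finger_force': 0.0, 'grip_width': 92.0134265066764} -18.8
```

View pics/scene0.png

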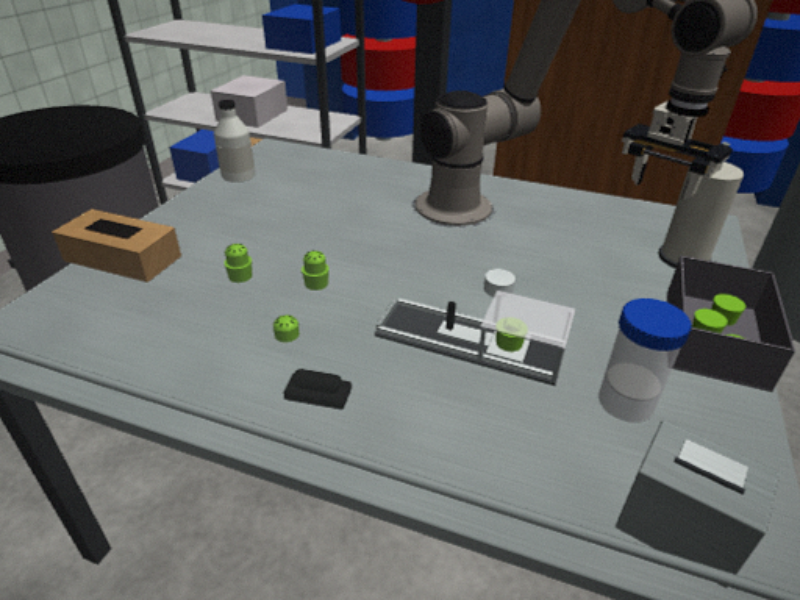

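View pics/top0.png

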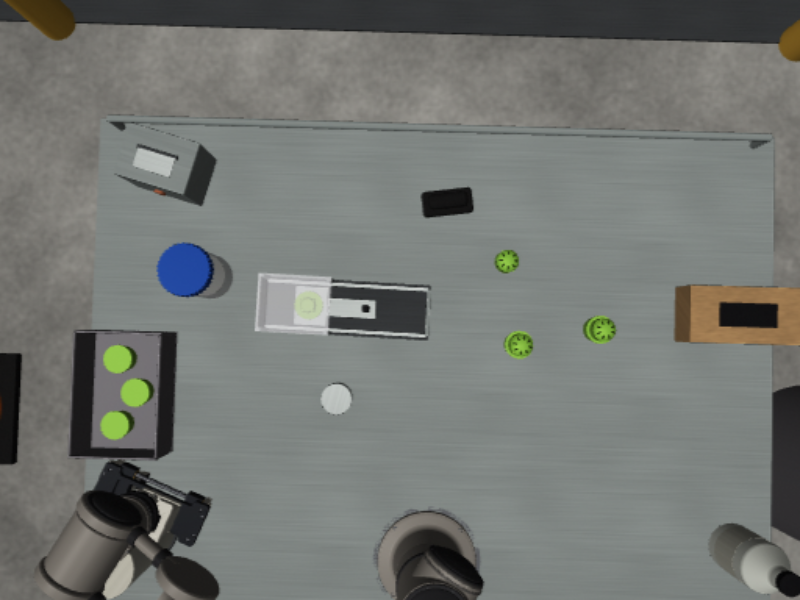

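The top view shows the lone dome at about (507,261), and the finished cups at (519,345) and (600,330). The handle is at (366,309), the stop bar is at x≈430, and the hood covers 257–330. The canister is at (185,270), the tin at (336,399) and the applicator at (447,202). Next I'll measure these.

Run:
```python
from h import *
for n in('top','scene'):
    z=np.load(f'pics/{n}0.npz'); im,d=z['im'],z['d']; P=cloud(n,d)
    hsv=cv2.cvtColor(im,cv2.COLOR_RGB2HSV)
    g=((hsv[...,0]>30)&(hsv[...,0]<50)&(hsv[...,1]>120)&(hsv[...,2]>60)&(d>0)).astype(np.uint8)
    k,l,s,c=cv2.connectedComponentsWithStats(g)
    for i in range(1,k):
        if s[i,4]>40:
            Q=P[l==i]; zz=Q[:,2]; top=Q[zz>zz.max()-6]
            print(n,'green',c[i].round(1),s[i,4],'zmax',zz.max().round(1),'top',top.mean(0).round(1),len(top),'mid',((Q.min(0)+Q.max(0))/2).round(1), np.ptp(Q,axis=0).round(0))
    # handle: tall points over the bed outside the hood
    m=(P[...,2]>45)&(P[...,2]<95)&(d>0)&(im.max(-1)<60)&(P[...,0]>300)&(P[...,0]<560)&(P[...,1]>-60)&(P[...,1]<300)
    k,l,s,c=cv2.connectedComponentsWithStats(m.astype(np.uint8))
    for i in range(1,k):
        if s[i,4]>5: Q=P[l==i]; print(n,'dark',c[i].round(1),s[i,4],Q.mean(0).round(1),Q.min(0).round(1),Q.max(0).round(1))
    # table check
    print('table', np.median(P[230:260,300:320].reshape(-1,3),0).round(1) if n=='top' else '')
    if n=='top':
        m=(P[...,2]>5)&(P[...,2]<120)&(d>0)&(P[...,0]>350)&(P[...,0]<600)&(P[...,1]>-100)&(P[...,1]<420)
        k,l,s,c=cv2.connectedComponentsWithStats(m.astype(np.uint8))
        for i in range(1,k):
            if s[i,4]>30:
                Q=P[l==i]; print('obj',c[i].round(1),s[i,4],Q.mean(0).round(1),Q.min(0).round(1),Q.max(0).round(1),cv2.minAreaRect(Q[:,:2].astype(np.float32)))
    u=cv2.resize(im[165:235,155:290] if n=='top' else im[185:250,235:375],None,fx=5.5,fy=5.5,interpolation=cv2.INTER_CUBIC)
    cv2.imwrite(f'pics/c_{n}.png',u[...,::-1])
```

```text
top green [324.  166.8] 165 zmax 42.1 top [ 653.2 -155.2   38.8] 66 mid [ 653.6 -155.8   25.2] [47. 48. 34.]
top green [383.2 210.5] 271 zmax 84.3 top [ 511.7 -354.8   80.5] 39 mid [ 511.6 -352.2   46.9] [57. 53. 75.]
top green [331.6 220.1] 242 zmax 84.5 top [ 473.6 -181.3   80.4] 33 mid [ 473.5 -181.1   42.1] [57. 55. 85.]
top green [ 75.1 229.3] 269 zmax 53.6 top [421.7 665.6  49.3] 50 mid [419.3 668.7  36.1] [57. 59. 35.]
top green [ 86.3 250.8] 267 zmax 53.2 top [350.6 625.5  49.1] 70 mid [351.  628.4  38.6] [57. 60. 29.]
top green [ 73.5 271.7] 267 zmax 54.7 top [278.2 665.3  50.1] 37 mid [281.  667.7  28.7] [58. 61. 52.]
top dark [233.6 197.1] 17 [540.9 144.1  81.8] [534.9 139.4  74.7] [547.8 149.2  90.2]
table [ 3.891e+02 -1.164e+02  2.000e-01]
obj [217.7 196.8] 3694 [541.4 195.6  49.9] [468.3   6.5   5. ] [599.9 387.3 103.2] ((535.6626586914062, 197.53036499023438), (381.1354675292969, 129.9728546142578), 89.25838470458984)
obj [215.2 250.1] 152 [363.5 202.2  34.6] [350.3 172.3  12. ] [380.5 232.9  43.2] ((365.45599365234375, 202.7628173828125), (30.030723571777344, 60.48234939575195), 0.8717899918556213)
scene green [152.1 167.9] 327 zmax 80.7 top [ 515.1 -349.5   77.6] 52 mid [ 469.1 -386.4   40.1] [147. 126.  81.]
scene green [201.5 172.7] 317 zmax 80.7 top [ 480.1 -177.8   77.5] 58 mid [ 468.  -196.    39.8] [77. 91. 82.]
scene green [461.2 199.8] 476 zmax 51.2 top [320.3 651.1  47.1] 302 mid [301.2 660.9  29.9] [160. 116.  43.]
scene green [182.8 209.7] 211 zmax 42.3 top [ 657.7 -152.1   38.4] 57 mid [ 658.5 -152.4   23.4] [43. 47. 38.]
scene green [325.8 218.4] 135 zmax 91.6 top [604.9 281.9  91.1] 2 mid [581.  270.4  59.9] [50. 44. 63.]
scene dark [288.3 199.5] 56 [547.1 148.8  65.7] [536.  141.6  45.7] [550.4 156.   86.8]
table
```

View pics/c_top.png

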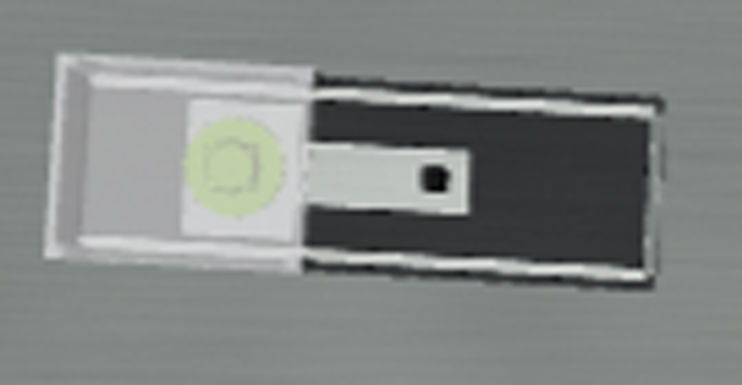

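The crop shows the handle top at crop (434,179), the cup at (235,167), bed corners at (663,103) and (653,288), and the hood front from (313,67) to (303,271).

```bash
cat >> h.py <<'E'
def ray(n,u,v,z):
    f,cx,cy,R,t,_=cam(n); o=-R.T@t; r=R.T@np.array([(u-cx)/f,(v-cy)/f,1]); return o+r*(z-o[2])/r[2]
E
python3 - <<'E'
from h import *
c=lambda x,y,z: ray('top',155+(x+.5)/5.5-.5,165+(y+.5)/5.5-.5,z)
H=c(434,179,82);C=c(235,167,66);S1=c(663,103,6);S2=c(653,288,6);F1=c(313,67,94);F2=c(303,271,94);B1=c(60,54,94);B2=c(45,257,94);E1=c(315,75,6)
for k in 'H C S1 S2 F1 F2 B1 B2 E1'.split(): print(k,eval(k).round(1))
ang=lambda a,b:np.arctan2(*( (b-a)[[0,1]]*[-1,1]))
print('yaw roofs', ang(F1,B1),ang(F2,B2),'bed',ang(S1,E1),'stop',np.arctan2((S1-S2)[1],(S1-S2)[0]),'front',np.arctan2((F1-F2)[1],(F1-F2)[0]),'H-C',ang(H,C))
print(np.linalg.norm(F1-F2),np.linalg.norm(F1-B1),np.linalg.norm(S1-S2),np.linalg.norm(H[:2]-C[:2]))
# slide frame: front of hood at slide y=0 presumably; stop end at -210
print('hood mid',((F1+F2)/2).round(1),'stop mid',((S1+S2)/2).round(1))
# scene: handle top & dome crown by ray from scene
u,v=451/1.5625,303/1.5625
print('scene H',ray('scene',u,v,82).round(1))
z=np.load('pics/top0.npz');print('dome top ray',ray('top',324,166.8,20).round(1),ray('top',324,166.8,38).round(1))
# canister
print('canister', ray('top',185/1.5625,270/1.5625,193).round(1))
E
```

```text
H [540.8 144.4  82. ]
C [545.  263.8  66. ]
S1 [594.1   6.6   6. ]
S2 [478.9   9.8   6. ]
F1 [604.  216.5  94. ]
F2 [484.7 218.6  94. ]
B1 [607.3 364.6  94. ]
B2 [488.6 369.1  94. ]
E1 [605.4 223.7   6. ]
yaw roofs -0.022813463629181865 -0.025760948961994264 bed -0.05181315127970424 stop -0.027257992964833062 front -0.017209428774105594 H-C -0.03498083514079064
119.27911032218475 148.08750835692572 115.2348295539108 119.50582163032591
hood mid [544.3 217.6  94. ] stop mid [536.5   8.2   6. ]
scene H [540.9 146.8  82. ]
dome top ray [ 654.2 -157.1   20. ] [ 652.3 -154.    38. ]
canister [600.7 484.4 193. ]
```

```bash
cat >> h.py <<'E'
from scipy.spatial.transform import Rotation as Ro
def to(p,ydeg=None):
    o=bot.get_obs(); R=Ro.from_euler('xyz',o['tcp_rot']).as_matrix()
    d=R.T@(np.array(p,float)-o['tool_pos'])/10
    a=np.degrees(np.arctan2(R[1,1],R[0,1])); t=None
    if ydeg is not None: t=(a-ydeg+90)%180-90
    print('t',round(o['time'],2),'pos',o['tool_pos'].round(1),'F',o['contact_force'].round(1),'w',round(o['grip_width'],1),'ydir',round(a,1),'-> shift cm',d.round(2),'turn',t, 'tilt z',R[:,2].round(3))
E
python3 - <<'E'
from h import *
to([541,145,200],-1.9)
E
```

```text
t 0.1 pos [196.9 486.3 226.1] F [-0.4 -0.1  0.8] w 92.0 ydir 68.0 -> shift cm [-44.71 -18.72   2.63] turn 69.85525422680908 tilt z [-0.001 -0.001 -1.   ]
```

```bash
python3 -m crank '[[[1,-4.5,-1.9,0.3,7],[1,-9,-3.8,0.6,14],[1,-13.5,-5.6,0.9,21],[1,-18,-7.5,1.2,28],[1,-22.5,-9.4,1.5,35],[1,-27,-11.3,1.8,42],[1,-31.5,-13.2,2.1,49],[1,-36,-15,2.4,56],[1,-40.5,-17,2.6,63],[1,-44.7,-18.7,2.6,69.9]]]'
python3 - <<'E'
from h import *
to([541,145,43],-1.9)
E
```

```text
time: 1.1
tool_pos: [542.1, 143.5, 200.0]
tcp_rot: [-3.14, 0.0, 1.531]
contact_force: [1.0, 1.3, 0.2]
grip_width: 92.1
finger_force: 0.0
t 1.1 pos [542.1 143.5 200. ] F [1.  1.3 0.2] w 92.1 ydir -2.3 -> shift cm [ 0.15 -0.09 15.7 ] turn -0.372684554556173 tilt z [-0.001 -0.    -1.   ]
```

```bash
python3 -m crank '[[[1,0,0,3,0],[1,0,0,6,0],[1,0,0,9,0],[1,0,0,12,0],[1,0,0,14,0],[1,0,0,15.5,0],[1,0,0,15.6,0],[0,0,0,15.6,0],[0,0,0,15.6,0],[0,0,0,15.6,0]]]'
python3 -m crank '[[[0,0,0,0,0],[0,0,0,0,0],[0,0,0,0,0],[0,0,0,0,0],[0,0,0,0,0],[0,0,0,0,0],[0,0,0,0,0],[0,0,0,0,0],[0,0,0,0,0],[0,0,0,0,0]]]'
python3 - <<'E'
from h import *
o=bot.get_obs(); p=o['tool_pos']; to(p+[-.033*100,-100,0],-1.9)
E
```

```text
time: 2.1
tool_pos: [541.8, 145.6, 45.8]
tcp_rot: [3.14, -0.0, 1.537]
contact_force: [0.1, 0.9, 0.9]
grip_width: 72.4
finger_force: 0.0
time: 3.1
tool_pos: [541.5, 145.5, 44.7]
tcp_rot: [3.141, -0.0, 1.537]
contact_force: [2.8, -0.1, -1.7]
grip_width: 14.3
finger_force: 30.0
t 3.1 pos [541.5 145.5  44.7] F [ 2.8 -0.1 -1.7] w 14.3 ydir -1.9 -> shift cm [-1.001e+01  1.000e-02 -0.000e+00] turn -0.04715843420430588 tilt z [ 0.001  0.    -1.   ]
```

```bash
python3 -m crank '[[[0,-0.8,0,0,0],[0,-1.6,0,0,0],[0,-2.4,0,0,0],[0,-3.2,0,0,0],[0,-4,0,0,0],[0,-4.8,0,0,0],[0,-5.6,0,0,0],[0,-6.4,0,0,0],[0,-7.2,0,0,0],[0,-8,0,0,0]]]'
python3 -m crank '[[[0,-0.3,0,0,0],[0,-0.6,0,0,0],[0,-0.9,0,0,0],[0,-1.2,0,0,0],[0,-1.5,0,0,0],[0,-1.8,0,0,0],[0,-2,0,0,0],[0,-2,0,0,0],[0,-2,0,0,0],[0,-2,0,0,0]]]'
```

```text
time: 4.1
tool_pos: [539.0, 64.7, 44.7]
tcp_rot: [3.14, -0.0, 1.536]
contact_force: [5.5, 2.4, -4.4]
grip_width: 13.5
finger_force: 30.0
time: 5.1
tool_pos: [538.3, 44.6, 44.7]
tcp_rot: [3.14, 0.0, 1.536]
contact_force: [5.7, 1.0, -3.7]
grip_width: 13.6
finger_force: 30.0
```

```bash
python3 -m crank '[[[0,-0.2,0,0,0],[0,-0.4,0,0,0],[0,-0.6,0,0,0],[0,-0.8,0,0,0],[0,-1,0,0,0],[0,-1.2,0,0,0],[0,-1.2,0,0,0],[0,-1.2,0,0,0],[0,-1.2,0,0,0],[0,-1.2,0,0,0]]]'
```

```text
time: 6.1
tool_pos: [538.1, 37.8, 44.7]
tcp_rot: [3.14, -0.007, 1.536]
contact_force: [9.2, 25.1, -5.8]
grip_width: 13.6
finger_force: 30.0
```

The carriage hit the stop after about 107 mm of travel, with 25 N on the pull. Now I'll release, rise and look.

```bash
python3 -m crank '[[[0.4,0.5,0,0,0],[0.4,0.5,0,0,0],[0.5,0.5,0,0,0],[0.5,0.5,0,0,0],[0.6,0.5,0,-2,0],[0.8,0.5,0,-6,0],[1,0.5,0,-10,0],[1,0.5,0,-14,0],[1,0.5,0,-17,0],[1,0.5,0,-18,0]]]'
python3 - <<'E'
from h import *
o=bot.get_obs(); to([653,-155,120],-67)
E
```

```text
time: 7.1
tool_pos: [538.7, 37.9, 228.3]
tcp_rot: [3.136, 0.0, 1.536]
contact_force: [0.3, 0.0, 0.5]
grip_width: 88.3
finger_force: 0.0
t 7.1 pos [538.7  37.9 228.3] F [0.3 0.  0.5] w 88.3 ydir -2.0 -> shift cm [-18.88  12.03  10.9 ] turn 65.00895074138441 tilt z [ 0.006 -0.001 -1.   ]
```

```bash
python3 -m crank '[[[1,-2,1.2,1,8],[1,-4,2.4,2,16],[1,-6,3.6,3,24],[1,-8,4.8,4,32],[1,-10,6,5,40],[1,-12,7.2,6,48],[1,-14,8.4,7,56],[1,-16,9.6,8,64],[1,-18,10.8,9,72],[1,-19.4,11.4,10,80]]]'
python3 - <<'E'
from h import *
im,d=bot.capture('top'); np.savez('pics/top1.npz',im=im,d=d); s,ds=bot.capture('scene'); np.savez('pics/scene1.npz',im=s,d=ds)
a=cv2.resize(im[160:235,155:295],(800,429),interpolation=cv2.INTER_CUBIC); b=cv2.resize(s[160:220,240:380],(800,343),interpolation=cv2.INTER_CUBIC)
cv2.imwrite('pics/c1.png',a[...,::-1])
to([653.5,-155.5,3],88)
P=cloud('top',d); hsv=cv2.cvtColor(im,cv2.COLOR_RGB2HSV)
g=((hsv[...,0]>28)&(hsv[...,0]<50)&(hsv[...,1]>90)&(P[...,1]>100)&(P[...,1]<210)&(P[...,0]>450)&(P[...,0]<620))
v,u=np.nonzero(g); print(len(u),u.mean(),v.mean(),u.min(),u.max(),v.min(),v.max(),ray('top',(u.min()+u.max())/2,(v.min()+v.max())/2,62).round(1),ray('top',u.mean(),v.mean(),62).round(1)); Q=P[g]; n=Q[Q[:,2]>70]; print(Q[:,2].max(),n.mean(0),len(n),Q.mean(0))
E
```

```text
time: 8.1
tool_pos: [644.6, -160.9, 122.5]
tcp_rot: [-3.141, 0.002, 0.133]
contact_force: [0.4, 0.1, -0.1]
grip_width: 91.8
finger_force: 0.0
t 8.2 pos [ 643.5 -161.   121.3] F [ 0.7  0.2 -0.3] w 92.2 ydir -82.2 -> shift cm [ 1.12 -0.39 11.83] turn 9.831878037230865 tilt z [-0.005  0.001 -1.   ]
256 229.7109375 196.8046875 221 238 188 205 [543.  158.5  62. ] [542.1 157.7  62. ]
83.65193787565471 [541.52736387 157.70442458  74.84716997] 78 [541.95412606 157.51784878  66.18366809]
```

View pics/c1.png

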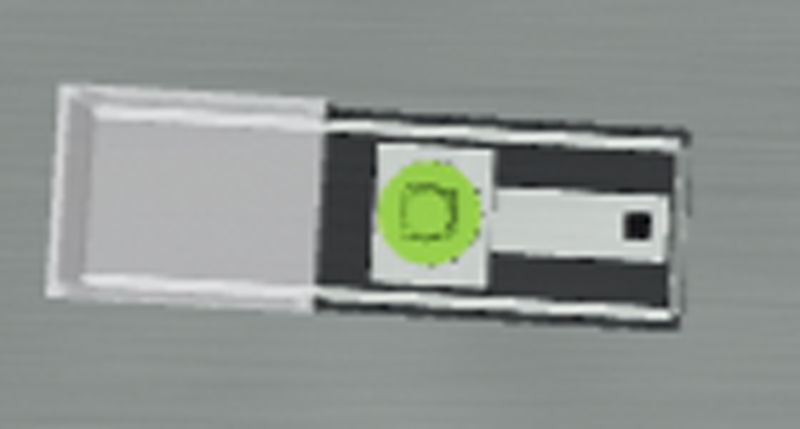

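```bash
python3 -m crank '[[[1,1.1,-0.4,0,10],[1,1.1,-0.4,3,10],[1,1.1,-0.4,6,10],[1,1.1,-0.4,9,10],[1,1.1,-0.4,10.5,10],[1,1.1,-0.4,11.4,10],[1,1.1,-0.4,11.6,10],[0.5,1.1,-0.4,11.6,10],[0.5,1.1,-0.4,11.6,10],[0.5,1.1,-0.4,11.6,10]]]'
python3 -m crank '[[[0.45,0,0,0,0],[0.45,0,0,0,0],[0.45,0,0,0,0],[0.45,0,0,0,0],[0.45,0,0,0,0],[0.4,0,0,0,0],[0.4,0,0,0,0],[0.4,0,0,0,0],[0.4,0,0,0,0],[0.4,0,0,0,0]]]'
python3 - <<'E'
from h import *
to([653.5,-155.5,3],88)
E
```

```text
time: 9.2
tool_pos: [655.9, -153.9, 10.0]
tcp_rot: [3.141, -0.002, -0.034]
contact_force: [0.4, -1.0, -0.3]
grip_width: 72.0
finger_force: 0.0
time: 10.2
tool_pos: [655.3, -153.8, 8.9]
tcp_rot: [3.141, -0.0, -0.034]
contact_force: [-0.8, -1.3, 3.5]
grip_width: 47.7
finger_force: 30.0
t 10.2 pos [ 655.3 -153.8    8.9] F [-0.8 -1.3  3.5] w 47.7 ydir -91.9 -> shift cm [-0.18  0.18  0.59] turn 0.05237514683443578 tilt z [ 0. -0. -1.]
```

```bash
python3 -m crank '[[[1,0,0,0,0],[1,0,0,0,0],[1,0,0,0,0],[1,0,0,0,0],[1,-0.1,0,0.2,0],[1,-0.1,0,0.4,-8],[1,-0.1,0,0.4,-16],[1,-0.1,0,0.4,-24],[1,-0.1,0,0.4,-32],[1,-0.1,0,0.4,-40]]]'
python3 -m crank '[[[1,0,0,0,-8],[1,0,0,0,-16],[1,0,0,0,-24],[1,0,0,0,-32],[1,0,0,0,-40],[1,0,0,0,-50],[1,0,0,0,-50],[1,0,0,0,-50],[0.5,0,0,0,-50],[0.5,0,0,0,-50]]]'
python3 - <<'E'
from h import *
to([653.5,-153.8,4.5],-2)
E
```

```text
time: 11.2
tool_pos: [654.1, -153.6, 4.5]
tcp_rot: [-3.141, 0.0, 0.67]
contact_force: [-0.7, -0.4, -0.5]
grip_width: 92.0
finger_force: 0.0
time: 12.2
tool_pos: [654.2, -153.6, 4.7]
tcp_rot: [3.142, -0.0, 1.535]
contact_force: [-0.3, 0.2, -0.7]
grip_width: 80.6
finger_force: 0.0
t 12.2 pos [ 654.2 -153.6    4.7] F [-0.3  0.2 -0.7] w 80.6 ydir -2.1 -> shift cm [-0.02 -0.07  0.02] turn -0.05233850812798835 tilt z [ 0.  0. -1.]
```

```bash
python3 -m crank '[[[0.3,0,0,0,0],[0.3,0,0,0,0],[0.3,0,0,0,0],[0.3,0,0,0,0],[0.3,0,0,0,0],[0.3,0,0,0,0],[0.3,0,0,0,0],[0.3,0,0,-1,0],[0.3,0,0,-3,0],[0.3,0,0,-6,0]]]'
python3 - <<'E'
from h import *
z=np.load('pics/top1.npz'); f=lambda x,y,z: ray('top',155+(x+.5)/5.714-.5,160+(y+.5)/5.72-.5,z).round(1)
print('handle',f(637,225,82),'cup shoulder circ',f(430,212,62),'neck',f(430,212,75))
z0=np.load('pics/top0.npz'); im=z0['im']; hsv=cv2.cvtColor(im,cv2.COLOR_RGB2HSV)
g=((hsv[...,0]>28)&(hsv[...,0]<50)&(hsv[...,1]>90)); g[:, :310]=0; g[:,340:]=0; g[:155]=0; g[180:]=0
v,u=np.nonzero(g); print('dome pre', ray('top',(u.min()+u.max())/2,(v.min()+v.max())/2,28).round(1), ray('top',u.mean(),v.mean(),28).round(1))
to([542.2,157.8,140],-2)
E
```

```text
time: 13.2
tool_pos: [653.2, -153.3, 64.2]
tcp_rot: [-3.138, -0.001, 1.537]
contact_force: [0.9, 0.1, -0.7]
grip_width: 47.8
finger_force: 30.0
handle [538.   38.8  82. ] cup shoulder circ [542.6 157.3  62. ] neck [542.2 156.6  75. ]
dome pre [ 652.7 -155.7   28. ] [ 653.1 -155.7   28. ]
t 13.2 pos [ 653.2 -153.3   64.2] F [ 0.9  0.1 -0.7] w 47.8 ydir -2.0 -> shift cm [ 30.72 -12.17  -7.5 ] turn 0.049594039723444894 tilt z [-0.003  0.001 -1.   ]
```

```bash
python3 -m crank '[[[0.3,1,-0.4,-3,0],[0.3,4,-1.6,-6,0],[0.3,8,-3.2,-7.5,0],[0.3,12,-4.8,-7.5,0],[0.3,16,-6.4,-7.5,0],[0.3,20,-8,-7.5,0],[0.3,24,-9.6,-7.5,0],[0.3,27.5,-11,-7.5,0],[0.3,30,-12,-7.5,0],[0.3,30.8,-12.2,-7.5,0]]]'
python3 -m crank '[[[0.3,0,0,0.5,0],[0.3,0,0,1,0],[0.3,0,0,1.5,0],[0.3,0,0,2,0],[0.3,0,0,2.5,0],[0.3,0,0,2.9,0],[0.3,0,0,2.9,0],[0.3,0,0,2.9,0],[0.3,0,0,2.9,0],[0.3,0,0,2.9,0]]]'
python3 - <<'E'
from h import *
s,ds=bot.capture('scene'); np.savez('pics/scene2.npz',im=s,d=ds)
to([542.5,158.5,140],-2)
p=bot.get_obs()['tool_pos']; lip=p[2]-4.6
print('expected px lip centre',proj('scene',[p[0],p[1],lip]),'cup cam',proj('scene',[542.5,158.5,62]))
b=cv2.resize(s[160:240,240:340],(750,600),interpolation=cv2.INTER_CUBIC); cv2.imwrite('pics/c2.png',b[...,::-1])
E
```

```text
time: 14.2
tool_pos: [541.7, 160.8, 140.6]
tcp_rot: [3.141, -0.001, 1.54]
contact_force: [0.5, 0.7, -0.2]
grip_width: 47.4
finger_force: 30.0
time: 15.2
tool_pos: [542.9, 158.4, 111.0]
tcp_rot: [3.141, -0.0, 1.537]
contact_force: [0.2, -0.8, -0.9]
grip_width: 47.5
finger_force: 30.0
t 15.25 pos [542.9 158.4 111. ] F [-0.2 -0.1 -0.8] w 47.4 ydir -1.9 -> shift cm [ 0.01 -0.03 -2.9 ] turn 0.06007322454469488 tilt z [ 0.001  0.    -1.   ]
expected px lip centre (np.float64(292.82512101176076), np.float64(188.5568986150353)) cup cam (np.float64(291.75635668592076), np.float64(200.3660682742141))
```

View pics/c2.png

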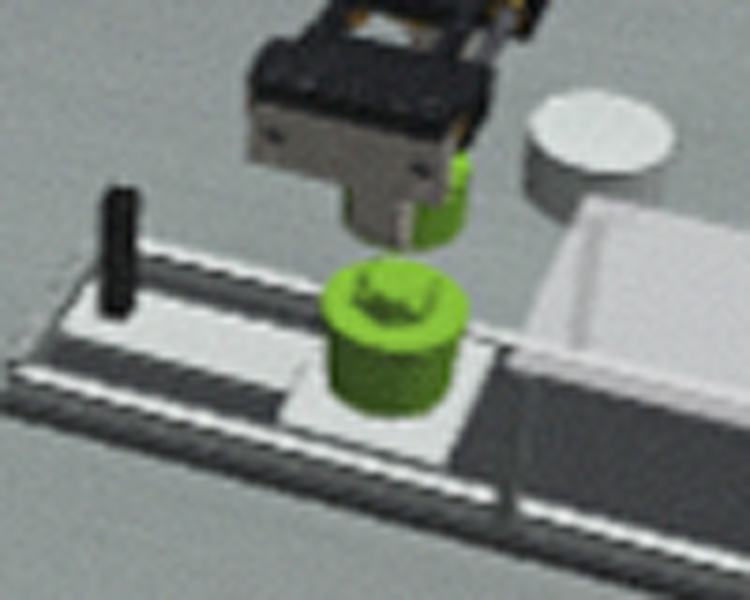

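The dome lip in the gripper sits at crop x≈405, above the cup shoulder at x≈395. That agrees with the projections to about 1 mm. I'll descend in steps and watch the forces.

```bash
python3 -m crank '[[[0.3,-0.04,-0.04,0.4,0],[0.3,-0.04,-0.04,0.8,0],[0.3,-0.04,-0.04,1.2,0],[0.3,-0.04,-0.04,1.6,0],[0.3,-0.04,-0.04,2,0],[0.3,-0.04,-0.04,2.3,0],[0.3,-0.04,-0.04,2.6,0],[0.3,-0.04,-0.04,2.8,0],[0.3,-0.04,-0.04,3,0],[0.3,-0.04,-0.04,3,0]]]'
python3 -m crank '[[[0.3,0,0,0.05,0],[0.3,0,0,0.1,0],[0.3,0,0,0.15,0],[0.3,0,0,0.2,0],[0.3,0,0,0.25,0],[0.3,0,0,0.3,0],[0.3,0,0,0.35,0],[0.3,0,0,0.4,0],[0.3,0,0,0.4,0],[0.3,0,0,0.4,0]]]'
```

```text
time: 16.25
tool_pos: [542.2, 157.9, 80.5]
tcp_rot: [-3.141, 0.0, 1.537]
contact_force: [1.2, 0.0, -0.3]
grip_width: 47.7
finger_force: 30.0
time: 17.25
tool_pos: [542.4, 158.1, 76.9]
tcp_rot: [3.141, -0.0, 1.537]
contact_force: [-0.2, 1.2, 2.5]
grip_width: 47.6
finger_force: 30.0
```

```bash
python3 -m crank '[[[0.3,0,0,0.1,0],[0.3,0,0,0.2,0],[0.3,0,0,0.3,0],[0.3,0,0,0.4,0],[0.3,0,0,0.5,0],[0.3,0,0,0.6,0],[0.3,0,0,0.7,0],[0.3,0,0,0.8,0],[0.3,0,0,0.8,0],[0.3,0,0,0.8,0]]]'
python3 -m crank '[[[0.3,0,0,0.05,0],[0.3,0,0,0.1,0],[0.3,0,0,0.15,0],[0.3,0,0,0.2,0],[0.3,0,0,0.25,0],[0.3,0,0,0.3,0],[0.3,0,0,0.3,0],[0.3,0,0,0.3,0],[0.3,0,0,0.3,0],[0.3,0,0,0.3,0]]]'
```

```text
time: 18.25
tool_pos: [541.8, 157.9, 67.9]
tcp_rot: [-3.14, 0.0, 1.537]
contact_force: [0.3, 2.3, -6.8]
grip_width: 47.6
finger_force: 30.0
time: 19.25
tool_pos: [542.6, 157.8, 66.7]
tcp_rot: [3.141, 0.0, 1.537]
contact_force: [-3.4, 0.5, 4.8]
grip_width: 47.6
finger_force: 30.0
```

```bash
python3 -m crank '[[[0.3,0,0,0.05,0],[0.3,0,0,0.1,0],[0.3,0,0,0.15,0],[0.3,0,0,0.2,0],[0.3,0,0,0.2,0],[0.3,0,0,0.2,0],[0.3,0,0,0.2,0],[0.3,0,0,0.2,0],[0.3,0,0,0.2,0],[0.3,0,0,0.2,0]]]'
```

```text
time: 20.25
tool_pos: [542.6, 157.8, 66.5]
tcp_rot: [3.14, -0.0, 1.537]
contact_force: [-8.0, -0.6, 19.4]
grip_width: 47.5
finger_force: 30.0
```

```bash
python3 -m crank '[[[0.3,0,0,-0.05,0],[0.3,0,0,-0.05,0],[0.3,0,0,-0.05,0],[0.3,0,0,-0.05,0],[0.3,0,0,-0.05,0],[0.3,0,0,-0.05,0],[0.3,0,0,-0.05,0],[0.3,0,0,-0.05,0],[0.3,0,0,-0.05,0],[0.3,0,0,-0.05,0]]]'
python3 - <<'E'
from h import *
s,_=bot.capture('scene')
b=cv2.resize(s[160:240,240:340],(750,600),interpolation=cv2.INTER_CUBIC); cv2.imwrite('pics/c3.png',b[...,::-1])
to([542.5,158.5,66.6],-2)
E
```

```text
time: 21.25
tool_pos: [542.6, 157.8, 66.6]
tcp_rot: [3.14, -0.0, 1.537]
contact_force: [-5.7, 0.5, 15.9]
grip_width: 47.6
finger_force: 30.0
t 21.3 pos [542.6 157.8  66.6] F [-6.9 -0.9 16.3] w 47.7 ydir -1.9 -> shift cm [ 0.07 -0.01 -0.  ] turn 0.05456991208799877 tilt z [ 0.002 -0.    -1.   ]
```

View pics/c3.png

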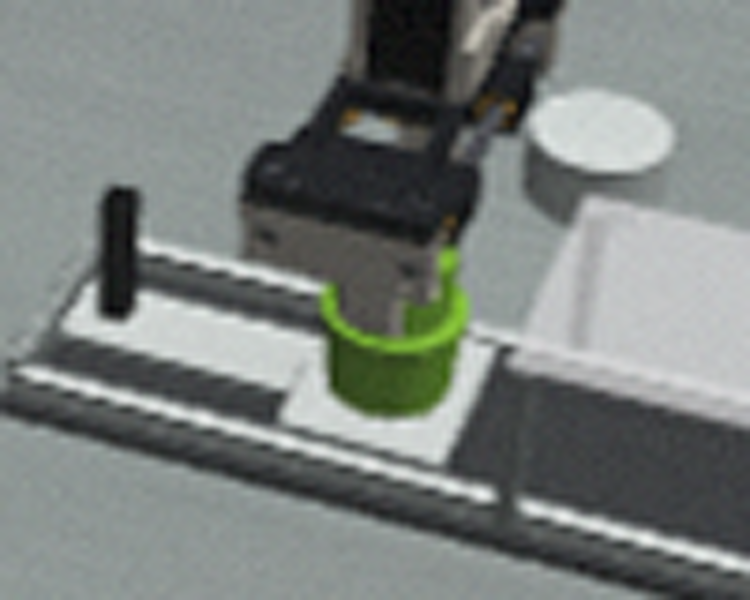

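The dome sits flat on the shoulder under about 16 N. The carriage hasn't moved: the handle is still at (120,250). I'm handing in the job.

```bash
python3 -c "
from plant import bot
print(bot.close_job())"
```

```text
the job is handed in; nothing more can be done
None
```

The carriage is at its end stop and the dome is clicked home on the cup's shoulder. The gripper is still pressing it down with about 16 N, and I handed the job in at about 21 s; no verdict came back.

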